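# Load the vial carrier and hold it in the datum corner

## Robot

A 6-joint arm with a two-finger parallel gripper is mounted at the origin on the work surface; the furniture and walls round the work are solid. World frame = base frame: x ahead of the robot, y to its left, z up, the work surface at z = 0. Lengths are in m, angles in rad, forces in N, time in s.
With the tool pointing down it reaches from about 0.375 to 0.975 m from the base axis. Payload 3.8 kg.
Tool frame: the origin (TCP) lies midway between the tips of the shut fingers; the grasp point (between the pads) lies 19 mm behind it; x points along the fingers, y is the direction in which the jaws open and shut, and the axes are right-handed (so a half turn about x gives the same grasp; the last joint's range is limited). The gripper opens to 88 mm and grips with 3 to 60 N. Pads are 18 mm wide; open, the fingers measure 123 mm over their backs; the gripper's body (75 mm by 187 mm) begins 45 mm behind the grasp point.
Start: joints at [-1.206, 0.264, 1.604, -0, 1.274, -0.037], TCP at [0.264, -0.621, 0.239] pointing down, gripper open.
Joint ranges: [-2.63, 2.63], [-0.94, 2.18], [0.31, 2.57], [-1.31, 4.45], [0, 2.66], [-2.55, 2.55]. Speed limits (rad/s): [2.57, 2.57, 3.14, 3.14, 3.14, 3.14].

## Interface

Orientations are given as a rotation vector (axis times angle).
In Python, from cell import manip, inverse_kinematics, cams, order gives the robot as it stands. Calls block until the motion is done:
- manip.move_pose(position, orientation): joint-space move of the TCP to a pose.
- manip.move_linear(position, rate=0.15, rot=None): straight line of the TCP; rot=None keeps the orientation; rate is the mean speed in m/s.
- manip.set_joints(angles): joint-space move.
- manip.set_gripper(opening, force=None): finger opening in m; force is the grip in N (None keeps the last); returns when the fingers have stopped.
- manip.dwell(seconds).
- inverse_kinematics(position, orientation): joint angles nearest the present ones, or None.
- manip.state(): the state.
- cams.capture(name): name is "side" or "top" or "wrist"; returns a dict with "image" (400x640x3 uint8, blue, green, red), "z_map" (400x640 float32, m along the optical axis (not along the pixel's ray), 0 where there is no reading), "intrinsics" (3x3 intrinsics, pixels), "k1" (the pictures are not rectified: a ray, as slopes to the right and down, at radius r is drawn at 1 + k1 r^2 times it, then the intrinsics apply), "position" and "orientation" of the camera in the world; the wrist camera has in their place "T_tool_cam" (4x4, takes a point from camera to tool coordinates, whose origin is the TCP and whose axes are the tool frame's). Camera axes: x right, y down, z forward; pixel columns grow to the right and rows downward; lengths in m; the calibration is good to about 2 mm. A picture is of the moment at which its call begins: read the wrist's pose just before it.
A pose or a line that the arm cannot do raises manip.IKError and nothing moves.
- order.close_job(): hands the job in, once; it reports no verdict.
The state is a dict: "clock": time; "joint_pos": joint angles; "joint_velocities": joint speeds; "tau": joint torques, N m; "tool_pos": TCP position; "tcp_rot": TCP orientation; "contact_force": force on the tool from outside, world axes, zero at the start; "moment": the same for the moment, N m; "gripper_width": finger opening in m.
Only numpy, scipy, OpenCV 4.12 (cv2) and the standard library are available. Lean on these libraries where they do the work, as an engineer would, in place of code of your own. Each camera call takes 0.05 s, during which the arm holds its last target.

## Task

Stand the two capped glass vials, one by one, in the two bores of the grey carrier block, upright and fully down, and let go of each. Then bring the loaded carrier, flat on the bench, into the steel corner so that its long side lies flush against the far fence and its end against the side fence, pressing it onto both at once without ramming it, and finish while the fingers still hold it pressed there. Leave the rubber bung and the small beaker where they stand.

Things in the scene. Friction and masses are not known exactly. Their poses are not given: they have to be found in the camera images.
- vial_a_mid (a point): glass vial with a white screw cap, upright: body diameter 25 mm, narrower cap (22 mm) above 48 mm, 53 mm tall in all, about 25 g; the point is its centre, 26.5 mm above its underside; z up along the vial. Stands anywhere among the other vial, the bung and the small beaker, left of the carrier as the robot sees it
- vial_a: the same vial (white cap); origin at the centre of its underside
- vial_b_mid (a point): glass vial with a black screw cap, same sizes as the other; the point is its centre, 26.5 mm above its underside; z up along the vial
- vial_b: the same vial (black cap); origin at the centre of its underside
- carrier: loose grey plastic block 64 mm (its x) by 150 mm (its y) by 20 mm high, about 0.28 kg, lying on the bench, with two round blind bores on its long centre line and an upright aluminium grip plate between them; origin at the centre of its underside, z up. It may be put in the corner either way round. A fixed hotplate, 110 mm high, stands close by between it and the robot, and a 95 mm high ledge runs behind it, so lift it clear of them or keep between them
- carrier_grip (a point): grip plate of the carrier: 12 mm thick along the carrier's x, 36 mm wide along its y, standing from the block's top (20 mm) to 65 mm above the bench, with small 6 mm high feet at its root; the point is on its middle plane, 48 mm above the block's underside; axes as the carrier's
- bore_left (a point): mouth of one bore of the carrier, 30 mm in diameter, 14 mm deep (floor 6 mm above the bench), at y = +52 mm of the carrier, on its top face, axes as the carrier's; either vial may go in either bore. A vial standing in it sticks out 39 mm, its centre 12.5 mm above this point
- bore_right (a point): mouth of the other bore, the same, at y = -52 mm of the carrier
- corner: fixed metal corner bolted to the bench; origin at the inner corner, at bench height, where the inner faces of its two fences would meet. Its own x points away from the robot, y to the left along the far fence. The space for the carrier is at x < 0, y > 0
- fence_far: far fence of the corner, steel bar 12 mm thick, 28 mm high: its inner face is the corner's plane x = 0, from y = 10 to 110 mm; takes the carrier's long side. Both fences have slippery white plastic facings (friction about 0.15) and the carrier's underside slides easily on the bench (about 0.25) (same origin as the corner)
- fence_side: side fence (the right one), steel bar 12 mm thick, 28 mm high: its inner face is the corner's plane y = 0, from x = -60 to -8 mm; takes the carrier's end (same origin as the corner)
- nest (a point): point of the corner, at bench height, where the carrier's origin comes to lie when it touches both fences: x = -32, y = +75 mm of the corner; axes as the corner's
- bung: bystander: tapered rubber bung, 31 mm in diameter, 26 mm high; origin at the centre of its underside
- small_beaker: bystander: small open glass beaker, 46 mm in diameter, 58 mm high; origin at the centre of its underside

How it is judged:
By the outcome, as a careful person would: the job done as asked, in the order asked, and still so for the second after the job is handed in, while the arm keeps its last pose, push and grip.
It also fails if it takes over 72 s, if anything falls off the work surface, if the arm or the gripper's body presses on something with over 40 N, if the wrist force passes 120 N, or if a joint passes its speed limit or range.

## Working session

There is one attempt and no reset: what is moved stays moved. The work goes in short steps, each a Python script; the robot and the scene stay as the last script left them, time stands still between calls to the robot, and variables do not carry over. Pictures are saved under pics/ and viewed, and the job is handed in when it is done.

```bash
ls; mkdir -p pics
python3 - <<'E'
from cell import manip,cams
import cv2,numpy as np
s=manip.state()
print(s)
for n in ["side","top","wrist"]:
    c=cams.capture(n); cv2.imwrite(f"pics/{n}0.png",c["image"]); np.savez(f"{n}0.npz",**c)
    print(n,{k:v for k,v in c.items() if k not in("image","z_map")})
E
```

```text
pics
{'clock': 0.0, 'joint_pos': array([-1.20589321e+00,  2.64730272e-01,  1.60532771e+00,  8.04081948e-06,
        1.27369962e+00, -3.68903162e-02]), 'joint_velocities': array([ 0.00019172, -0.00163032, -0.00054879, -0.00082182,  0.00151489,
        0.0005245 ]), 'tau': array([-2.92133500e-04, -5.02110243e+01, -3.56877565e+01,  7.26838410e-02,
        2.93204945e-02, -1.53002802e-04]), 'tool_pos': array([ 0.26373219, -0.62059565,  0.23742841]), 'tcp_rot': array([ 2.00108838,  0.40976125, -2.00179487]), 'contact_force': array([ 1.18560916, -0.69234175,  0.1740769 ]), 'moment': array([ 0.02807566, -0.02258349, -0.02687399]), 'gripper_width': 0.08816643333583545}
side {'intrinsics': array([[383.51810413,   0.        , 322.13338734],
       [  0.        , 383.51810413, 205.98543897],
       [  0.        ,   0.        ,   1.        ]]), 'k1': -0.04997840914143993, 'position': array([0.18835215, 0.66336431, 0.8917644 ]), 'orientation': array([-0.62321459,  2.76062352, -0.94550845])}
top {'intrinsics': array([[438.1701435 ,   0.        , 314.67408009],
       [  0.        , 438.1701435 , 203.91492559],
       [  0.        ,   0.        ,   1.        ]]), 'k1': -0.12408347721213937, 'position': array([0.31181434, 0.056771  , 1.28532146]), 'orientation': array([-2.11772202,  2.14669801, -0.16477191])}
wrist {'intrinsics': array([[296.52007985,   0.        , 321.93654865],
       [  0.        , 296.52007985, 197.02825332],
       [  0.        ,   0.        ,   1.        ]]), 'k1': 0.0022351486363856627, 'T_tool_cam': array([[-8.09113039e-04, -2.87846499e-01,  9.57676218e-01,
        -1.45748331e-01],
       [ 9.99999650e-01, -2.71909932e-05,  8.36698153e-04,
        -4.94441367e-04],
       [-2.14800466e-04,  9.57676559e-01,  2.87846420e-01,
        -7.45411883e-02],
       [ 0.00000000e+00,  0.00000000e+00,  0.00000000e+00,
         1.00000000e+00]])}
```

View pics/side0.png

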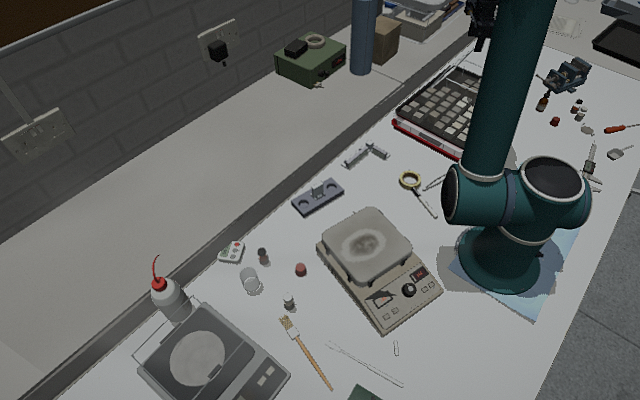

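View pics/top0.png

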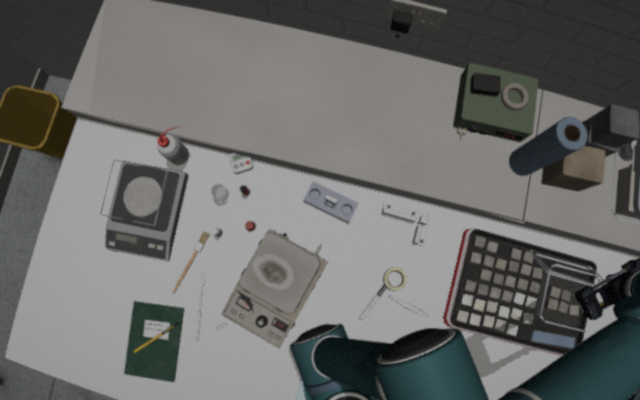

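View pics/wrist0.png

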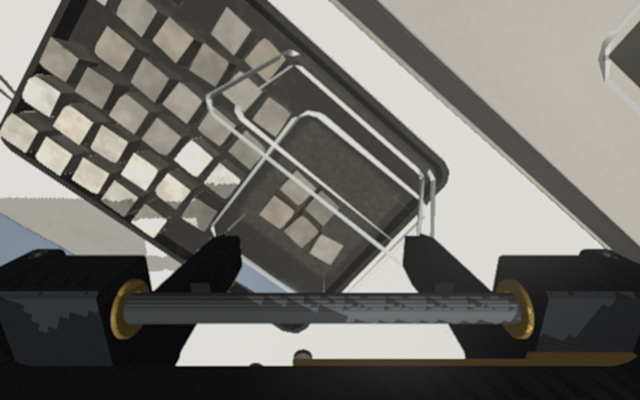

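The side view shows the carrier at about (318,197), the corner at about (370,153), the white vial at (288,300), the black vial at (263,255), the bung at (300,268) and the beaker at (250,280). In the top view the carrier is at about (330,201), the corner at (425,213), the white cap at (216,232), the black cap at (244,190), the bung at (250,226) and the beaker at (220,193). The wrist view shows only the tray. Next I'll build the ray helpers and measure.

```bash
cat > h.py <<'E'
import numpy as np,cv2
from scipy.spatial.transform import Rotation as R
def load(n): 
    d=np.load(n,allow_pickle=True); return {k:d[k] for k in d.files}
def campose(c,st=None):
    if "position" in c: return R.from_rotvec(c["orientation"]).as_matrix(),np.array(c["position"])
    T=np.array(c["T_tool_cam"]); Rt=R.from_rotvec(c["tcp_rot"]).as_matrix()
    return Rt@T[:3,:3], Rt@T[:3,3]+c["tool_pos"]
def undist(c,uv):
    K=c["intrinsics"]; uv=np.atleast_2d(uv).astype(float)
    d=np.c_[(uv[:,0]-K[0,2])/K[0,0],(uv[:,1]-K[1,2])/K[1,1]]
    return cv2.undistortPoints(d.reshape(-1,1,2),np.eye(3),np.array([float(c["k1"]),0,0,0])).reshape(-1,2)
def plane(c,uv,z):
    Rc,p=campose(c); s=undist(c,uv); r=np.c_[s,np.ones(len(s))]@Rc.T
    t=(z-p[2])/r[:,2]; return p+r*t[:,None]
def cloud(c):
    Rc,p=campose(c); h,w=c["z_map"].shape
    u,v=np.meshgrid(np.arange(w),np.arange(h)); s=undist(c,np.c_[u.ravel(),v.ravel()])
    z=c["z_map"].ravel(); P=np.c_[s*z[:,None],z]@Rc.T+p; P[z==0]=np.nan
    return P.reshape(h,w,3)
def proj(c,P):
    Rc,p=campose(c); q=(np.atleast_2d(P)-p)@Rc; s=q[:,:2]/q[:,2:]
    s=s*(1+float(c["k1"])*(s**2).sum(1))[:,None]; K=c["intrinsics"]
    return np.c_[s[:,0]*K[0,0]+K[0,2],s[:,1]*K[1,1]+K[1,2]]
def snap(name,tag):
    from cell import manip,cams
    s=manip.state(); c=dict(cams.capture(name)); c["tcp_rot"]=s["tcp_rot"]; c["tool_pos"]=s["tool_pos"]
    np.savez(tag+".npz",**c); cv2.imwrite(f"pics/{tag}.png",c["image"]); return c
E
python3 - <<'E'
from h import *
c=load("top0.npz"); P=cloud(c)
for nm,uv in dict(carrier=(312,190),carr2=(345,212),plate=(330,201),white=(216,232),black=(244,190),bung=(250,226),beaker=(220,193),corner=(425,213),hot=(275,265),bench=(370,255),ledge=(330,150)).items():
    print(nm,P[uv[1],uv[0]].round(4))
im=c["image"][160:300,180:440]
cv2.imwrite("pics/topz.png",cv2.resize(im,None,fx=3,fy=3,interpolation=cv2.INTER_CUBIC))
s=load("side0.npz"); im=s["image"][130:330,220:420]
cv2.imwrite("pics/sidez.png",cv2.resize(im,None,fx=3,fy=3,interpolation=cv2.INTER_CUBIC))
E
```

```text
carrier [0.5645 0.0743 0.0065]
carr2 [ 0.4966 -0.0221  0.0091]
plate [0.5237 0.0225 0.0461]
white [0.4381 0.3491 0.0501]
black [0.5571 0.2685 0.059 ]
bung [0.457  0.2553 0.0255]
beaker [0.5591 0.3494 0.009 ]
corner [ 0.4911 -0.261   0.0014]
hot [0.3417 0.1742 0.1085]
bench [ 3.698e-01 -9.290e-02 -3.000e-04]
ledge [0.6603 0.0211 0.0974]
```

View pics/topz.png

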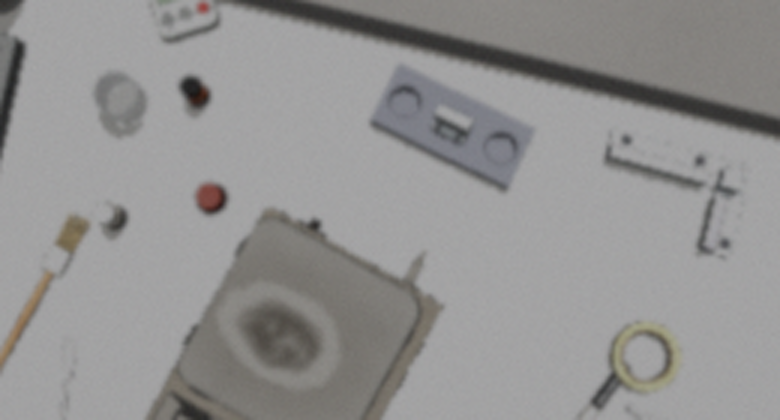

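View pics/sidez.png

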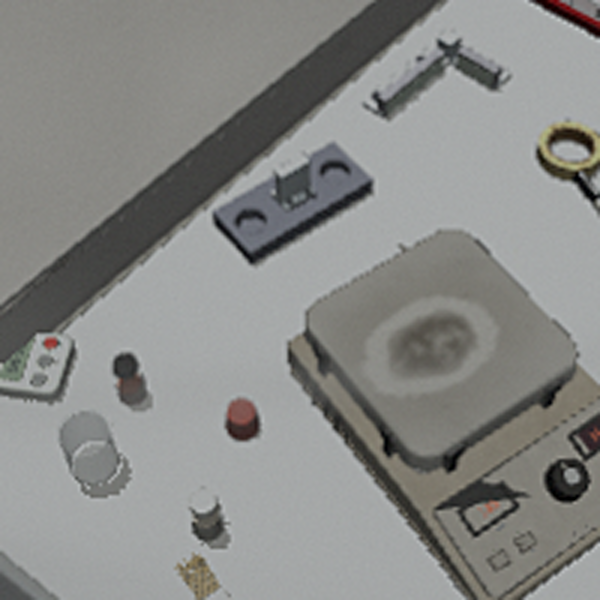

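The top crop shows the carrier's top-face corners at crop pixels (400,65), (533,130), (507,190) and (372,124), and the bores at (404,101) and (500,148). The ledge edge runs behind and the hotplate sits in front. The side crop confirms the layout. Now to measure.

Run:
```python
from h import *
c=load("top0.npz"); s=load("side0.npz")
T=lambda x,y:(180+(x+.5)/3-.5,160+(y+.5)/3-.5)
S=lambda x,y:(220+(x+.5)/3-.5,130+(y+.5)/3-.5)
def show(n,a): print(n,a.round(4).tolist())
cc=plane(c,[T(400,65),T(533,130),T(507,190),T(372,124)],.02); show("carr top",cc); print("mean",cc.mean(0).round(4))
show("edges",np.linalg.norm(np.diff(np.r_[cc,cc[:1]],axis=0),axis=1))
show("bores top",plane(c,[T(404,101),T(500,148)],.02))
show("bores side",plane(s,[S(251,220),S(334,170)],.02))
cs=plane(s,[S(217,212),S(333,143),S(374,180),S(255,250)],.02); show("carr side",cs); print(cs.mean(0))
show("caps top",plane(c,[T(107,213),T(191,86)],.053))
show("caps side",plane(s,[S(204,497),S(125,362)],.053))
show("bung",plane(c,[T(209,196)],.026)); show("bung s",plane(s,[S(242,406)],.026))
show("beaker top",plane(c,[T(125,100)],.03)); show("beaker s base",plane(s,[S(97,463)],.0))
show("hot corners top",plane(c,[T(268,215),T(412,295)],.11)); show("hot side",plane(s,[S(310,295),S(445,232),S(573,340)],.11))
P=cloud(c)
for u in (260,330,400,450):
    col=P[:,u,2]; 
    v=[v for v in range(100,260) if col[v]>.085 and col[v+1]<.085]; print("ledge edge",u,v,[P[k,u].round(3).tolist() for k in v[:3]],)
show("corner far fence inner? top",plane(c,[T(606,158),T(712,187),T(698,250)],.0))
```

```text
carr top [[0.5878, 0.0708, 0.02], [0.5211, -0.0582, 0.02], [0.4625, -0.0313, 0.02], [0.5293, 0.0989, 0.02]]
mean [0.5252 0.0201 0.02  ]
edges [0.1453, 0.0644, 0.1463, 0.0649]
bores top [[0.5517, 0.0674, 0.02], [0.5038, -0.0255, 0.02]]
bores side [[0.5489, 0.0683, 0.02], [0.503, -0.0238, 0.02]]
carr side [[0.5835, 0.0735, 0.02], [0.5193, -0.0564, 0.02], [0.4615, -0.0287, 0.02], [0.5287, 0.099, 0.02]]
[0.52324903 0.02185419 0.02      ]
caps top [[0.4416, 0.3504, 0.053], [0.5632, 0.2715, 0.053]]
caps side [[0.4407, 0.3533, 0.053], [0.5614, 0.2736, 0.053]]
bung [[0.4599, 0.2572, 0.026]]
bung s [[0.4599, 0.2558, 0.026]]
beaker top [[0.555, 0.3406, 0.03]]
beaker s base [[0.5544, 0.3458, 0.0]]
hot corners top [[0.4322, 0.1903, 0.11], [0.359, 0.0617, 0.11]]
hot side [[0.4311, 0.1792, 0.11], [0.3545, 0.0707, 0.11], [0.2213, 0.1293, 0.11]]
ledge edge 260 [155] [[0.65, 0.219, 0.093]]
ledge edge 330 [171] [[0.6, 0.022, 0.098]]
ledge edge 400 [] []
ledge edge 450 [201] [[0.511, -0.311, 0.092]]
corner far fence inner? top [[0.4953, -0.1316, 0.0], [0.4647, -0.2359, 0.0], [0.4027, -0.2191, 0.0]]
```

Both views agree within about 3 mm. The carrier is at about (0.5245, 0.021) with yaw -27°, its bores at (0.550, 0.068) and (0.5035, -0.0245). Vial A is at about (0.441, 0.352), vial B at about (0.562, 0.2725) and the beaker at about (0.555, 0.343). The edge lengths of 145 x 64.5 mm fit the given sizes.

The ledge edge is only 58–80 mm from the bores. I'll therefore grip the vials high, with the TCP 30 mm above the underside, so the gripper body stays above 95 mm. Next I'll hover over vial A.

```bash
cat >> h.py <<'E'
def down(a):  # jaw direction angle a (rad), tool pointing down
    x=np.array([0,0,-1.]); y=np.array([np.cos(a),np.sin(a),0]); z=np.cross(x,y)
    return R.from_matrix(np.c_[x,y,z]).as_rotvec()
def tool(c,uv,h): # points in tool frame on plane world z=h
    P=plane(c,uv,h); return (P-c["tool_pos"])@R.from_rotvec(c["tcp_rot"]).as_matrix()
E
python3 - <<'E'
from h import *
from cell import manip,inverse_kinematics as ik
for a in (-27,153):
  for p in ([.441,.352,.17],[.562,.2725,.17],[.55,.068,.036],[.5035,-.0245,.036],[.4425,-.155,.036]):
    q=ik(p,down(np.radians(a))); print(a,p,None if q is None else np.round(q,2))
print(R.from_rotvec(manip.state()["tcp_rot"]).as_matrix().round(2))
E
```

```text
-27 [0.441, 0.352, 0.17] [ 0.63  0.11  1.92 -0.    1.12  1.1 ]
-27 [0.562, 0.2725, 0.17] [ 0.41  0.22  1.79 -0.    1.13  0.88]
-27 [0.55, 0.068, 0.036] [ 0.08  0.25  2.03 -0.    0.86  0.55]
-27 [0.5035, -0.0245, 0.036] [-0.1   0.17  2.14 -0.    0.84  0.37]
-27 [0.4425, -0.155, 0.036] [-0.39  0.1   2.21 -0.    0.83  0.08]
153 [0.441, 0.352, 0.17] [ 0.63  0.11  1.92  0.    1.12 -2.04]
153 [0.562, 0.2725, 0.17] [ 0.41  0.22  1.79  0.    1.13 -2.26]
153 [0.55, 0.068, 0.036] None
153 [0.5035, -0.0245, 0.036] None
153 [0.4425, -0.155, 0.036] None
[[-0.    0.39 -0.92]
 [ 0.   -0.92 -0.39]
 [-1.   -0.   -0.  ]]
```

Run:
```python
from h import *
from cell import manip
manip.set_gripper(.05,10)
t=manip.state()["clock"];print(t)
manip.move_pose([.441,.352,.17],down(np.radians(-27)))
s=manip.state();print(s["clock"],s["tool_pos"],s["contact_force"])
c=snap("wrist","w1")
print(proj(c,[[.441,.352,.053],[.562,.2725,.053]]))
```

```text
0.8583
4.3167 [0.44150532 0.35154584 0.17004705] [-0.26428824  0.24182303 -0.01297672]
[[321.2598389  192.35258403]
 [474.99547544 208.56546449]]
```

View pics/w1.png

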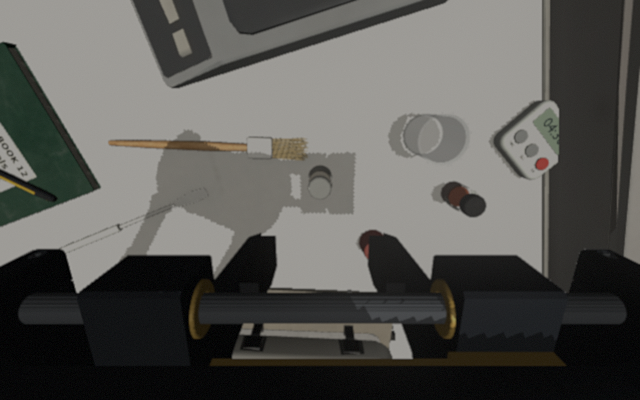

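The wrist view shows the white cap at about (319,186), the black cap at about (473,205), the beaker at (428,135) and the bung at (368,243). I'll refine these using the cap circles and the depth.

Run:
```python
from h import *
c=load("w1.npz"); P=cloud(c)
for n,(u,v) in dict(A=(319,186),B=(473,205)).items():
    w=P[v-18:v+18,u-18:u+18].reshape(-1,3); m=(w[:,2]>.046)&(w[:,2]<.06); w=w[m]
    print(n,len(w),np.median(w[:,2]).round(4),((w.min(0)+w.max(0))/2).round(4),w.mean(0).round(4),(w.max(0)-w.min(0)).round(4))
im=c["image"][150:250,270:500]; cv2.imwrite("pics/w1z.png",cv2.resize(im,None,fx=3.4,fy=3.4,interpolation=cv2.INTER_CUBIC))
```

```text
A 434 0.0531 [0.4407 0.3563 0.0508] [0.441  0.3568 0.0528] [0.0211 0.0211 0.0095]
B 461 0.053 [0.5625 0.2742 0.0507] [0.5616 0.2755 0.0525] [0.0213 0.0212 0.0092]
```

View pics/w1z.png

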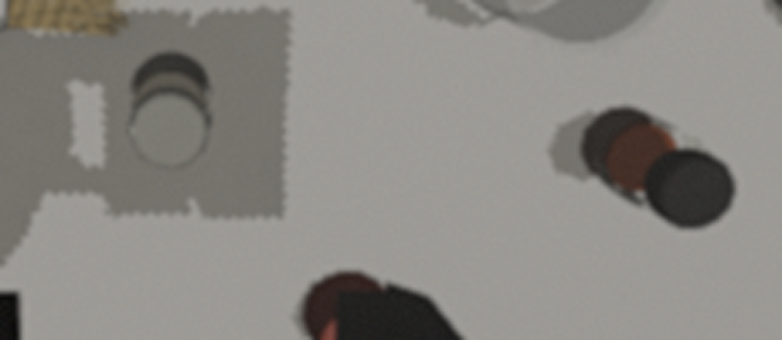

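Run:
```python
from h import *
c=load("w1.npz"); P=cloud(c)
f=lambda x,y:(270+(x+.5)/3.4-.5,150+(y+.5)/3.4-.5)
print(plane(c,[f(170,130),f(690,188)],.053).round(4))
m=(P[...,2]>.051)&(P[...,2]<.055); 
for (u,v) in ((319,186),(473,205)):
    k=np.zeros_like(m);k[v-18:v+18,u-18:u+18]=1; ys,xs=np.nonzero(m&k); print(xs.mean(),ys.mean(),xs.min(),xs.max(),ys.min(),ys.max(), plane(c,[(xs.mean(),ys.mean())],.053).round(4))
```

```text
[[0.4416 0.3565 0.053 ]
 [0.5612 0.2769 0.053 ]]
318.8543209876543 188.39012345679012 308 330 178 199 [[0.4408 0.3564 0.053 ]]
474.50632911392404 206.59240506329115 463 486 195 217 [[0.5622 0.2746 0.053 ]]
```

Run:
```python
from h import *
from cell import manip
manip.move_linear([.441,.3560,.030],rate=.12)
w=manip.state(); print(w["clock"],w["tool_pos"],w["contact_force"].round(2))
manip.set_gripper(.018,12)
w=manip.state(); print(w["clock"],w["gripper_width"],w["contact_force"].round(2))
manip.move_linear([.441,.3560,.17],rate=.2)
w=manip.state(); print(w["clock"],w["gripper_width"],w["contact_force"].round(2))
c=snap("wrist","w2")
cv2.imwrite("pics/w2z.png",cv2.resize(c["image"][170:330,220:420],None,fx=3.5,fy=3.5,interpolation=cv2.INTER_CUBIC))
```

```text
5.6833 [0.4416876  0.35653168 0.03091202] [-0.26 -0.05  0.2 ]
6.1833 0.02442152619757832 [ 0.68 -0.4   2.26]
7.0333 0.024515182196009754 [-0.75 -0.72 -0.71]
```

View pics/w2z.png

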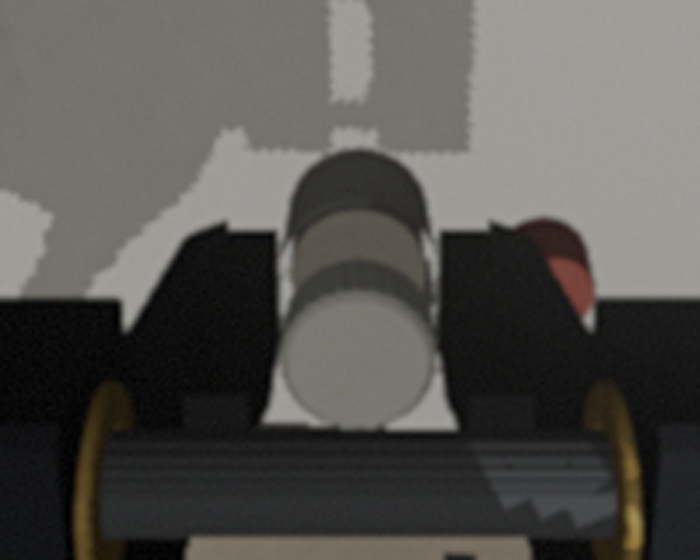

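The white vial is held upright with its cap circle at pixel (322,272), and the gripper width is 24.5 mm. I'll hover over the right bore, where the camera can see both bores.

Run:
```python
from h import *
from cell import manip
c=load("w2.npz"); print("cap in tool",tool(c,[(322.1,272.2)],c["tool_pos"][2]-.0305+.053).round(4))
manip.move_linear([.5035,-.0245,.17],rate=.3)
w=manip.state(); print(w["clock"],w["tool_pos"])
c=snap("wrist","w3")
print(proj(c,[[.5035,-.0245,.02],[.55,.068,.02]]))
```

```text
cap in tool [[-0.0225 -0.     -0.0008]]
8.5167 [ 0.50308194 -0.02371957  0.16970442]
[[322.81850347 184.32303551]
 [322.39937675  75.92017012]]
```

View pics/w3.png

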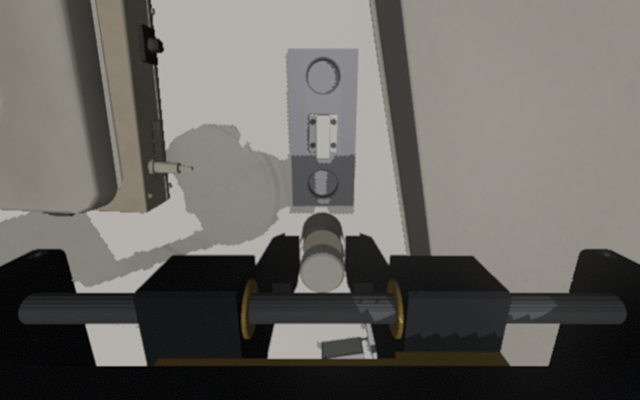

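Both bores are visible, at about (323,183) and (323,76), and the held vial's cap sits on the tool axis to within 0.8 mm. I'll zoom in to fit the rims.

Run:
```python
from h import *
c=load("w3.npz")
im=c["image"][40:225,270:375]; cv2.imwrite("pics/w3z.png",cv2.resize(im,None,fx=4,fy=3.2*1.25,interpolation=cv2.INTER_CUBIC)[:,:])
P=cloud(c)
# block top mask from depth
m=(abs(P[...,2]-.02)<.005); m[:, :270]=0;m[:,375:]=0; m[225:]=0
cn,_=cv2.findContours(m.astype(np.uint8),cv2.RETR_CCOMP,cv2.CHAIN_APPROX_NONE)
for k in cn:
    if cv2.contourArea(k)>60:
        r=cv2.minAreaRect(k); e=cv2.fitEllipse(k); print(cv2.contourArea(k),r,e)
```

```text
10243.0 ((322.0, 127.0), (158.0, 70.0), 90.0) ((322.2798156738281, 122.46393585205078), (73.62966918945312, 201.04612731933594), 0.017424996942281723)
645.5 ((322.5, 184.0), (29.0, 28.0), 0.0) ((322.3349914550781, 183.8108367919922), (28.014699935913086, 29.432804107666016), 87.7056655883789)
1125.0 ((322.5, 136.5), (29.0, 45.0), 0.0) ((322.31561279296875, 135.1914825439453), (28.55980682373047, 51.017181396484375), 0.5314010381698608)
894.5 ((322.2500305175781, 75.25000762939453), (33.23401641845703, 33.941123962402344), 45.0) ((322.2578430175781, 75.2098388671875), (32.72520065307617, 34.91572189331055), 179.73976135253906)
```

View pics/w3z.png

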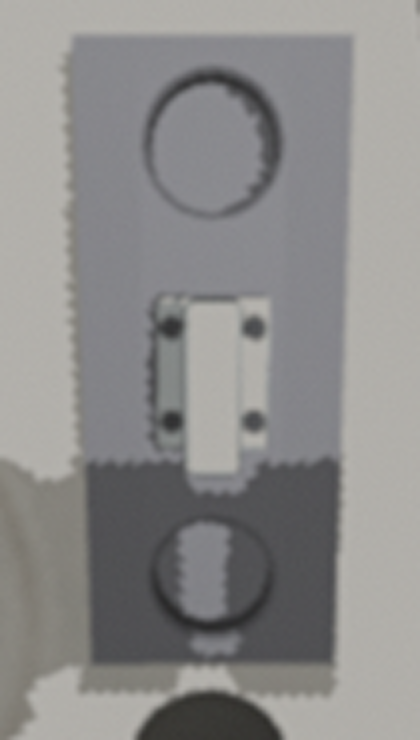

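Run:
```python
from h import *
c=load("w3.npz")
f=lambda x,y:(270+(x+.5)/4-.5,40+(y+.5)/4-.5)
b=[f(213.5,142),f(212.5,575)]
print(tool(c,b,.02).round(4)); P=plane(c,b,.02); print(P.round(4),np.linalg.norm(P[0]-P[1]),P.mean(0))
d=P[0]-P[1]; print(np.degrees(np.arctan2(-d[0],d[1])))
e=plane(c,[f(75,35),f(353,35),f(338,663),f(92,663)],.02); print(e.round(4),e.mean(0))
```

```text
[[ 0.1497  0.0009 -0.1037]
 [ 0.1497  0.0008 -0.0005]]
[[ 0.5508  0.0684  0.02  ]
 [ 0.5039 -0.0236  0.02  ]] 0.10321011940671404 [0.52734831 0.02239215 0.02      ]
-27.035974377615183
[[ 0.5331  0.1026  0.02  ]
 [ 0.589   0.0741  0.02  ]
 [ 0.5225 -0.0597  0.02  ]
 [ 0.4649 -0.0305  0.02  ]] [0.52738444 0.02162491 0.02      ]
```

Run:
```python
from h import *
from cell import manip
x,y=.5036,-.0245
manip.move_linear([x,y,.055],rate=.15)
b=manip.state()["contact_force"]
for z in (.044,.040,.038,.0365,.0358):
    manip.move_linear([x,y,z],rate=.04)
    w=manip.state(); f=w["contact_force"]-b; print(z,w["clock"],w["tool_pos"].round(4),f.round(2),w["gripper_width"])
    if f[2]>1.5 or np.hypot(f[0],f[1])>3: break
```

```text
0.044 9.9083 [ 0.5033 -0.0245  0.0438] [-0.31  0.46  0.96] 0.02454437979276238
0.04 10.1583 [ 0.5033 -0.0245  0.0397] [0.09 0.48 0.85] 0.02452419242294744
0.038 10.4083 [ 0.5035 -0.0245  0.0379] [ 0.84 -0.3  -0.37] 0.024455233503220958
0.0365 10.6583 [ 0.5036 -0.0245  0.0365] [ 0.31  0.68 -0.45] 0.024238869464738542
0.0358 10.9083 [ 0.5038 -0.0245  0.0364] [-1.51  0.42  5.48] 0.02447246663919564
```

The vial touched the bore floor at TCP z = 0.0364, which matches the expected seating height. I'll release it, look, then go on to B.

Run:
```python
from h import *
from cell import manip
x,y=.5036,-.0245
manip.set_gripper(.05)
manip.move_linear([x,y,.16],rate=.2)
c=snap("wrist","w4"); P=cloud(c)
cv2.imwrite("pics/w4z.png",cv2.resize(c["image"][40:225,270:375],None,fx=3,fy=3))
manip.move_linear([.5615,.2755,.15],rate=.3)
c=snap("wrist","w5"); P=cloud(c)
m=(P[...,2]>.051)&(P[...,2]<.055); 
u,v=proj(c,[[.5615,.2755,.053]])[0].astype(int)
k=np.zeros_like(m);k[v-20:v+20,u-20:u+20]=1; ys,xs=np.nonzero(m&k); print(u,v,len(xs),xs.min(),xs.max(),ys.min(),ys.max(), plane(c,[(xs.mean(),ys.mean())],.053).round(4))
print(manip.state()["clock"])
```

```text
321 197 463 311 335 186 209 [[0.5622 0.2746 0.053 ]]
13.5
```

View pics/w4z.png

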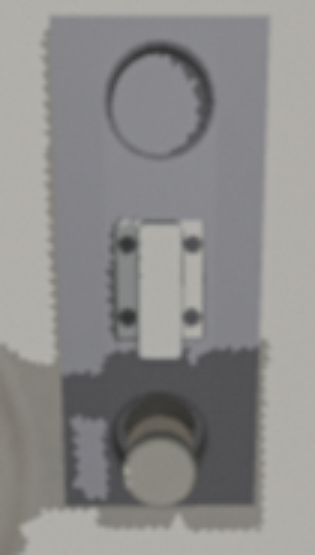

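View pics/w5.png

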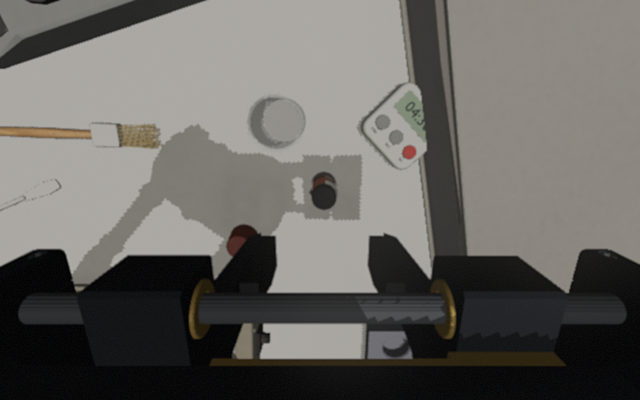

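Vial A stands in the right bore (cap about (160,470) in the crop). In the second view the black cap is at about (323,197), with the beaker well clear of the fingers' path. With this jaw direction the gripper body comes right up to the ledge edge, so I'll grasp B 34 mm up to keep the body above the ledge.

Run:
```python
from h import *
from cell import manip
x,y=.5618,.2748
manip.move_linear([x,y,.034],rate=.12)
w=manip.state(); print(w["clock"],w["tool_pos"],w["contact_force"].round(2))
manip.set_gripper(.018,12)
w=manip.state(); print(w["clock"],w["gripper_width"],w["tool_pos"],w["contact_force"].round(2))
manip.move_linear([x,y,.16],rate=.2)
c=snap("wrist","w6")
cv2.imwrite("pics/w6z.png",cv2.resize(c["image"][170:330,220:420],None,fx=3.5,fy=3.5,interpolation=cv2.INTER_CUBIC))
# hover over the left bore
manip.move_linear([.5505,.068,.16],rate=.3)
c=snap("wrist","w7"); print(manip.state()["clock"],proj(c,[[.5506,.068,.02]]))
cv2.imwrite("pics/w7z.png",cv2.resize(c["image"][120:320,240:420],None,fx=3.3,fy=3,interpolation=cv2.INTER_CUBIC))
```

```text
14.6167 [0.56264702 0.2751685  0.0349772 ] [ 0.2  -0.08 -0.03]
15.1167 0.024411101916629784 [0.56214446 0.27500009 0.03448914] [-0.66  0.18  1.56]
16.8417 [[322.63965974 186.63553392]]
```

View pics/w6z.png

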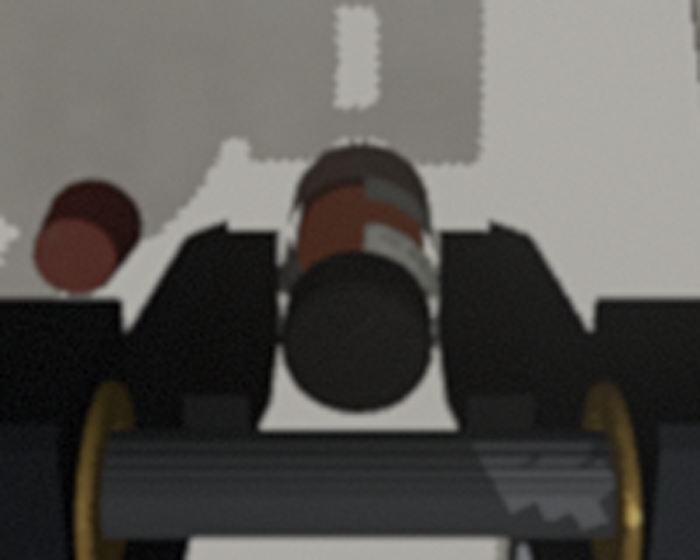

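View pics/w7z.png

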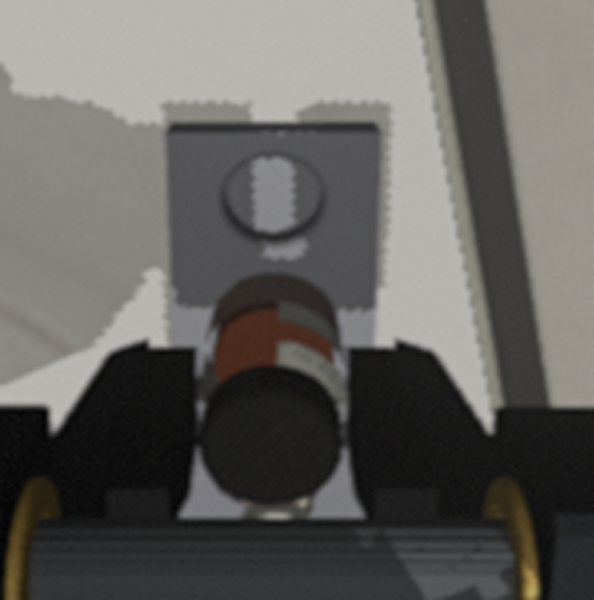

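Run:
```python
from h import *
c=load("w6.npz"); print("cap in tool",tool(c,[(322,264.6)],c["tool_pos"][2]-.0345+.053).round(4))
c=load("w7.npz"); print("bore in tool",tool(c,[(322.7,185.2)],.02).round(4), c["tool_pos"],plane(c,[(322.7,185.2)],.02))
```

```text
cap in tool [[-0.0185 -0.0001 -0.0025]]
bore in tool [[ 0.1395  0.0007 -0.0012]] [0.55027323 0.06845157 0.1594602 ] [[0.55132153 0.06928482 0.02      ]]
```

Run:
```python
from h import *
from cell import manip
x,y=.5502,.0667
manip.move_linear([x,y,.060],rate=.15)
b=manip.state()["contact_force"]
for z in (.050,.046,.043,.0415,.0405,.0395):
    manip.move_linear([x,y,z],rate=.04)
    w=manip.state(); f=w["contact_force"]-b; print(z,w["clock"],w["tool_pos"].round(4),f.round(2))
    if f[2]>2 or np.hypot(f[0],f[1])>3: break
```

```text
0.05 18.0583 [0.55   0.0666 0.0499] [ 0.63  1.52 -0.19]
0.046 18.3083 [0.5499 0.0666 0.0457] [ 0.36  1.32 -0.88]
0.043 18.5583 [0.5499 0.0667 0.0427] [ 0.35  0.95 -0.44]
0.0415 18.8083 [0.5501 0.0667 0.0414] [0.73 1.14 0.08]
0.0405 19.0583 [0.5503 0.0667 0.0405] [ 0.39  0.89 -0.33]
0.0395 19.3083 [0.5507 0.0667 0.0403] [-0.97  1.09  4.46]
```

Run:
```python
from h import *
from cell import manip
manip.set_gripper(.05)
manip.move_linear([.5502,.0667,.17],rate=.2)
manip.move_pose([.46,-.215,.19],down(np.radians(-16)))
w=manip.state(); print(w["clock"],w["tool_pos"])
c=snap("wrist","w8")
c=snap("top","t2")
cv2.imwrite("pics/t2z.png",cv2.resize(c["image"][160:260,280:440],None,fx=5,fy=5,interpolation=cv2.INTER_CUBIC))
```

```text
21.8 [ 0.45994286 -0.21429209  0.18920788]
```

View pics/w8.png

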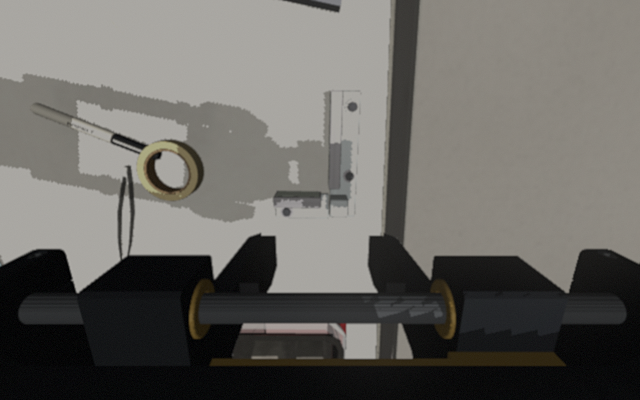

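View pics/t2z.png

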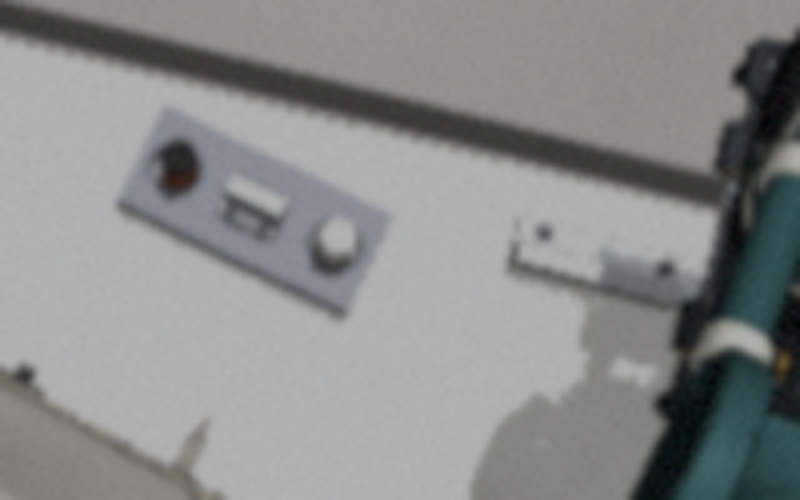

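The top view shows both vials in the carrier. In the wrist view the corner is clear: the far fence's inner edge is near column 330 (rows 90–190) and the side fence's inner face is near row 190 (columns 275–350). I'll zoom in on the corner.

Run:
```python
from h import *
c=load("w8.npz")
cv2.imwrite("pics/w8z.png",cv2.resize(c["image"][80:225,260:375],None,fx=4,fy=4,interpolation=cv2.INTER_CUBIC))
P=cloud(c); m=(abs(P[...,2]-.028)<.004); m[:80]=0;m[225:]=0;m[:,:260]=0;m[:,375:]=0
cv2.imwrite("pics/w8m.png",cv2.resize((m[80:225,260:375]*255).astype(np.uint8),None,fx=4,fy=4,interpolation=cv2.INTER_NEAREST))
```

```text
(no output)
```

View pics/w8z.png

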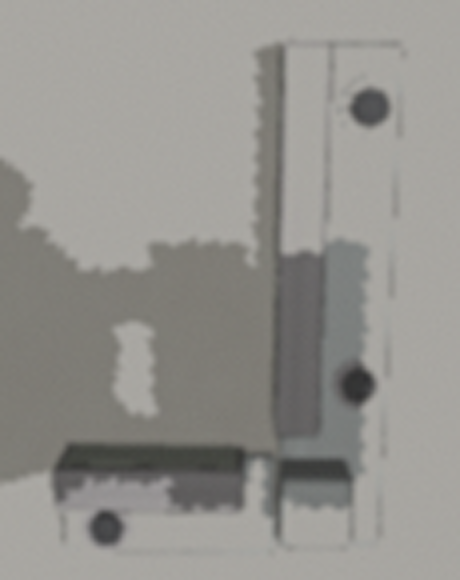

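View pics/w8m.png

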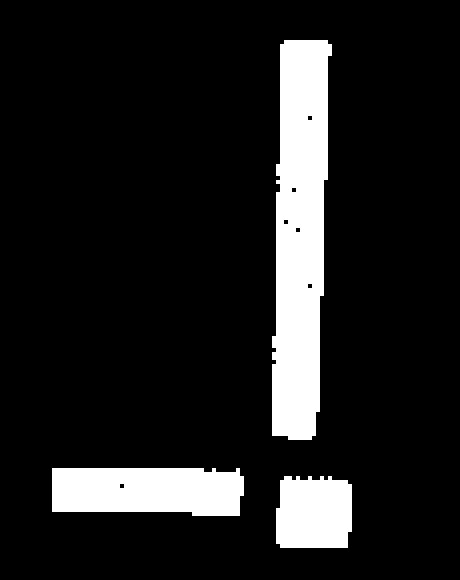

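Run:
```python
from h import *
c=load("w8.npz"); c0=load("w3.npz")
f=lambda x,y:(260+(x+.5)/4-.5,80+(y+.5)/4-.5)
F=plane(c,[f(281,42),f(274,437)],.028); S=plane(c,[f(53,469),f(242,471)],.028)
Fb=plane(c,[f(66,445),f(244,447)],0.)
print(F.round(4),S.round(4),Fb.round(4)); 
d=F[0]-F[1]; print("len",np.linalg.norm(d),"yaw far",np.degrees(np.arctan2(-d[0],d[1])))
d2=S[1]-S[0]; print("len",np.linalg.norm(d2),"yaw side",np.degrees(np.arctan2(d2[1],d2[0])))
for yaw in (np.arctan2(-d[0],d[1]),np.arctan2(d2[1],d2[0])):
    ex=np.array([np.cos(yaw),np.sin(yaw)]); ey=np.array([-ex[1],ex[0]])
    X=(F[:,:2]@ex).mean(); Y=(S[:,:2]@ey).mean(); o=ex*X+ey*Y
    print("corner",o,"ends",(F[:,:2]-o)@ey,(S[:,:2]-o)@ex,"nest",o+ex*-.032+ey*.075, "bench side y",(Fb[:,:2]-o)@ey)
```

```text
[[ 0.4924 -0.1285  0.028 ]
 [ 0.4638 -0.2241  0.028 ]] [[ 0.404  -0.2163  0.028 ]
 [ 0.453  -0.2309  0.028 ]] [[ 0.403  -0.2171  0.    ]
 [ 0.453  -0.232   0.    ]]
len 0.09972559196338163 yaw far -16.626135386587777
len 0.05108022297363381 yaw side -16.603927256848955
corner [ 0.46109021 -0.2333222 ] ends [0.1093516  0.00962601] [-0.0595681  -0.00848788] nest [ 0.45188747 -0.15230177] bench side y [-0.00106297 -0.0010756 ]
corner [ 0.46111607 -0.23331615] ends [0.1093384  0.00961282] [-0.05959116 -0.00851093] nest [ 0.45188193 -0.1522993 ] bench side y [-0.0010528  -0.00108565]
```

The corner fits its given lengths closely (99.7 of 100 mm, 51 of 52 mm). Its yaw is -16.6° and the nest is at about (0.4519, -0.1523). Before grasping, I'll check the hotplate's protruding rod against the gripper body.

Run:
```python
from h import *
c=load("w3.npz"); P=cloud(c)
for u,v in ((155,168),(165,168),(180,168),(190,168),(158,45),(130,200)):
    p=P[v-2:v+3,u].tolist(); print(u,v,P[v,u].round(3), np.nanmax(P[v-3:v+4,u,2]).round(3))
a=np.radians(-27.); ex=np.array([np.cos(a),np.sin(a)])
for ctr in ([.5274,.022],):
    q=(P[...,:2]-ctr)@ex; r=(P[...,:2]-ctr)@np.array([-ex[1],ex[0]])
    m=(P[...,2]>.085)&(abs(q)<.13)&(abs(r)<.06)&(np.arange(400)[:,None]<230); print(q[m].min() if m.any() else None,np.unique(np.round(q[m],2),return_counts=True), P[m][:,2].max())
```

```text
155 168 [0.376 0.065 0.047] 0.047
165 168 [0.384 0.061 0.046] 0.048
180 168 [0.395 0.055 0.044] 0.044
190 168 [0.403 0.051 0.043] 0.045
158 45 [0.434 0.153 0.033] 0.034
130 200 [0.346 0.05  0.06 ] 0.061
-0.013407883584927408 (array([-0.01,  0.  ,  0.01,  0.06,  0.07,  0.08,  0.09,  0.1 ,  0.11,
        0.12,  0.13]), array([ 152,  278,   86,  535, 1533, 2228, 2277, 2291, 2292, 2287, 1147])) 0.16776948970163688
```

The rod is only 45 mm high, so it's clear. I'll grasp the carrier plate.

Run:
```python
from h import *
from cell import manip
a=np.radians(-27.0)
manip.set_gripper(.04)
manip.move_pose([.527,.0215,.13],down(a))
c=snap("wrist","w9")
manip.move_linear([.527,.0215,.037],rate=.12)
w=manip.state(); print(w["clock"],w["tool_pos"],w["contact_force"].round(2))
manip.set_gripper(.005,30)
w=manip.state(); print(w["clock"],w["tool_pos"],w["gripper_width"],w["contact_force"].round(2),w["moment"].round(3))
c=snap("wrist","w10")
```

```text
24.225 [0.5277315  0.02133585 0.03764613] [-0.2  -0.05 -0.01]
24.7583 [0.52728317 0.02154457 0.0374562 ] 0.012229470880501622 [-0.74  1.01  3.42] [0.027 0.075 0.027]
```

View pics/w9.png

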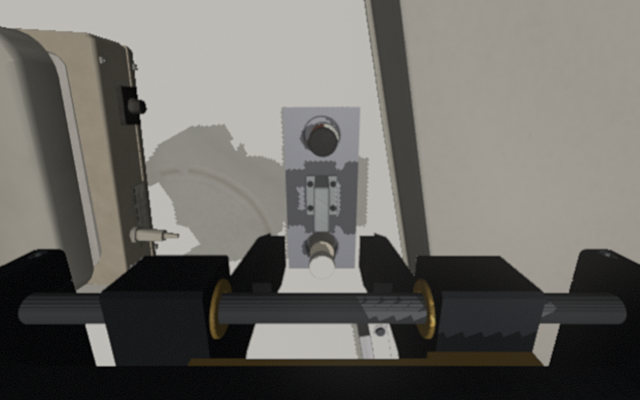

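View pics/w10.png

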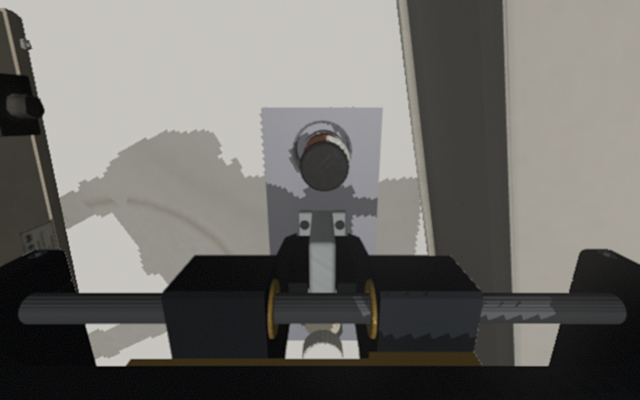

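The plate is held square (width 12.2 mm, centred at column 322). I'll lift it slightly, carry it to a point 12–15 mm off the nest with its yaw matched to the corner, and set it down.

```bash
cat >> h.py <<'E'
YAW=np.radians(-16.6); O=np.array([.4611,-.2333]); EX=np.array([np.cos(YAW),np.sin(YAW)]); EY=np.array([-EX[1],EX[0]])
def W(x,y,z): return np.r_[O+EX*x+EY*y,z]
E
python3 - <<'E'
from h import *
from cell import manip
from cell import inverse_kinematics as ik
def st(n):
    w=manip.state(); print(n,round(w["clock"],2),w["tool_pos"].round(4),w["contact_force"].round(2),w["moment"].round(3),round(w["gripper_width"],4))
w=manip.state(); p=w["tool_pos"]
manip.move_linear([p[0],p[1],.0435],rate=.05); st("lift")
rot=down(YAW)
manip.move_linear(W(-.050,.19,.0435),rate=.10,rot=rot); st("wp1")
manip.move_linear(W(-.044,.092,.0435),rate=.10); st("wp2")
manip.dwell(.3); st("wp2")
c=snap("wrist","w11"); c=snap("side","s11")
cv2.imwrite("pics/s11z.png",cv2.resize(c["image"][120:260,270:430],None,fx=4,fy=4,interpolation=cv2.INTER_CUBIC))
E
```

```text
lift 25.09 [0.527  0.0216 0.0433] [-0.35 -0.5  -3.25] [-0.034 -0.02  -0.039] 0.0113
wp1 26.07 [ 0.4679 -0.0369  0.0436] [ 0.64  0.09 -3.51] [-0.033 -0.083  0.01 ] 0.0117
wp2 27.21 [ 0.4452 -0.1322  0.0434] [ 0.06  0.36 -2.97] [-0.013 -0.097 -0.037] 0.0116
wp2 27.51 [ 0.4453 -0.1322  0.0435] [-0.85 -0.03 -2.66] [-0.01  -0.014 -0.017] 0.012
```

View pics/w11.png

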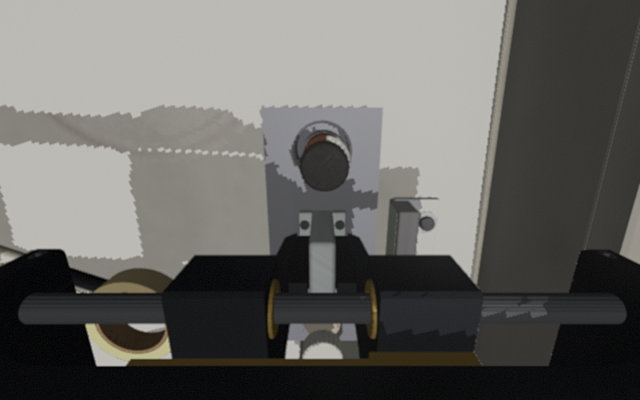

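View pics/s11z.png

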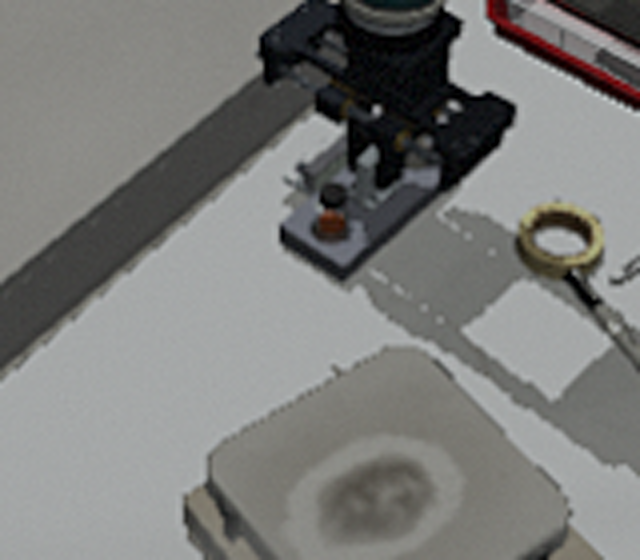

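The carrier hangs level just off the corner with both vials in place. In the wrist view its right edge is at column 380 and the far fence's inner edge is at column 389. I'll lower it to the bench, then slide it in guided by force.

```bash
cat >> h.py <<'E'
def favg(manip,n=6):
    F=[];M=[]
    for i in range(n):
        manip.dwell(.02); w=manip.state(); F.append(w["contact_force"]); M.append(w["moment"])
    F=np.mean(F,0); M=np.mean(M,0)
    p=w["tool_pos"][:2]-O
    return np.array([F[:2]@EX,F[:2]@EY,F[2]]),np.array([M[:2]@EX,M[:2]@EY,M[2]]),np.array([p@EX,p@EY,w["tool_pos"][2]]),w["clock"]
E
python3 - <<'E'
from h import *
from cell import manip
f0,m0,p,t=favg(manip); print("air",f0.round(2),m0.round(3),p.round(4))
for z in (.0395,.0380,.0373,.0368,.0363):
    manip.move_linear(W(-.044,.092,z),rate=.03)
    f,m,p,t=favg(manip); print(round(t,2),(f-f0).round(2),(m-m0).round(3),p.round(4))
    if (f-f0)[2]>3.5: break
np.save("f0.npy",np.r_[f,m,z])
E
```

```text
air [-0.02 -0.26 -3.75] [-0.016 -0.066  0.002] [-0.044   0.0921  0.0435]
28.09 [-0.04  0.1   0.39] [0.009 0.    0.01 ] [-0.0441  0.092   0.0394]
28.44 [-0.32  0.49  0.06] [ 0.003  0.008 -0.018] [-0.044  0.092  0.038]
28.79 [0.38 0.31 1.58] [ 0.022 -0.033 -0.002] [-0.0438  0.092   0.0375]
29.14 [-2.67  0.25  9.52] [ 0.017  0.42  -0.014] [-0.0437  0.092   0.0375]
```

Run:
```python
from h import *
from cell import manip
z=.0372
manip.move_linear(W(-.044,.092,z),rate=.03)
f0,m0,p,t=favg(manip); print("bench",f0.round(2),m0.round(3),p.round(4))
np.save("f0.npy",np.r_[f0,m0])
x,y=-.044,.092; tx=ty=False
# coarse then fine
manip.move_linear(W(-.036,.080,z),rate=.03); x,y=-.036,.080
f,m,p,t=favg(manip); print(round(t,2),(f-f0).round(2),(m-m0).round(3),p.round(4))
for i in range(14):
    if not tx: x+=.0007
    if not ty: y-=.0007
    manip.move_linear(W(x,y,z),rate=.015)
    f,m,p,t=favg(manip,4); d=f-f0; print(round(t,2),round(x,4),round(y,4),d.round(2),(m-m0).round(3),p.round(4))
    tx=tx or d[0]<-4.5; ty=ty or d[1]>4.5
    if tx and ty: break
```

```text
bench [-1.55 -0.29  3.29] [-0.017  0.171  0.004] [-0.0437  0.092   0.0375]
30.23 [1.68 0.99 0.82] [ 0.157 -0.251  0.007] [-0.0354  0.0799  0.0374]
30.54 -0.0353 0.0793 [0.62 2.97 2.01] [ 0.408 -0.104 -0.017] [-0.0352  0.0796  0.0374]
30.86 -0.0346 0.0786 [0.1  3.3  3.54] [0.465 0.026 0.032] [-0.0348  0.079   0.0374]
31.18 -0.0339 0.0779 [-0.79  3.66  4.39] [ 0.51   0.077 -0.019] [-0.0343  0.0783  0.0374]
31.49 -0.0332 0.0772 [-1.15  3.44  4.11] [ 0.488  0.105 -0.008] [-0.0336  0.0776  0.0374]
31.81 -0.0325 0.0765 [-1.24  3.64  4.58] [0.487 0.126 0.012] [-0.033   0.0769  0.0374]
32.12 -0.0318 0.0758 [-1.09  3.72  4.8 ] [0.511 0.175 0.012] [-0.0324  0.0762  0.0374]
32.44 -0.0311 0.0751 [-2.02  4.23  5.63] [ 0.583  0.257 -0.055] [-0.0319  0.0757  0.0374]
32.76 -0.0304 0.0744 [-3.34  6.32  7.8 ] [ 0.812  0.482 -0.102] [-0.0317  0.0754  0.0374]
33.08 -0.0297 0.0744 [-5.48  5.32 10.37] [ 0.814  0.764 -0.099] [-0.0317  0.0754  0.0374]
```

Both coordinates stopped at (-31.7, +75.4) mm in the corner frame, against the nominal nest of (-32, +75), so both fences are in contact. The down-force has built up, so I'll ease z slightly and then raise the side pressure evenly.

Run:
```python
from h import *
from cell import manip
b=np.load("f0.npy"); f0=b[:3].copy(); f0[0]=-.02; f0[1]=-.26; f0[2]=-3.75; m0=np.array([-.016,-.066,.002])
x,y,z=-.0297,.0744,.0372
for (dx,dy,dz) in ((0,0,.0004),(0,0,.0004),(.0004,-.0004,0),(.0004,-.0004,0)):
    x+=dx;y+=dy;z+=dz
    manip.move_linear(W(x,y,z),rate=.015)
    f,m,p,t=favg(manip,6); d=f-f0; print(round(t,2),round(x,4),round(y,4),round(z,4),d.round(2),(m-m0).round(3),p.round(4))
    if d[0]<-9 or d[1]>9: break
np.save("cmd.npy",[x,y,z])
w=manip.state(); print(np.degrees(R.from_rotvec(w["tcp_rot"]).as_matrix()[:,1]@[0,0,1]), np.degrees(np.arctan2(*R.from_rotvec(w["tcp_rot"]).as_matrix()[[1,0],1])))
c=snap("wrist","w12"); c=snap("side","s12"); 
cv2.imwrite("pics/s12z.png",cv2.resize(c["image"][120:260,270:430],None,fx=4,fy=4,interpolation=cv2.INTER_CUBIC))
c=snap("top","t12");cv2.imwrite("pics/t12z.png",cv2.resize(c["image"][170:270,320:480],None,fx=5,fy=5,interpolation=cv2.INTER_CUBIC))
```

```text
33.42 -0.0297 0.0744 0.0376 [-5.88  5.39 13.51] [ 0.766  0.792 -0.119] [-0.0317  0.0754  0.0375]
33.77 -0.0297 0.0744 0.038 [-4.51  4.54 10.13] [ 0.635  0.584 -0.117] [-0.0317  0.0752  0.0375]
34.12 -0.0293 0.074 0.038 [-5.32  6.04 11.69] [ 0.805  0.739 -0.109] [-0.0317  0.0751  0.0375]
34.48 -0.0289 0.0736 0.038 [-6.57  6.63 13.08] [ 0.985  0.898 -0.117] [-0.0316  0.075   0.0374]
-0.3191200345854176 -16.654526300692027
```

View pics/w12.png

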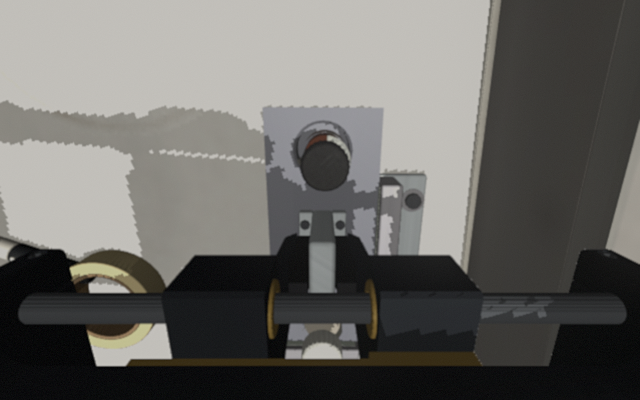

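View pics/s12z.png

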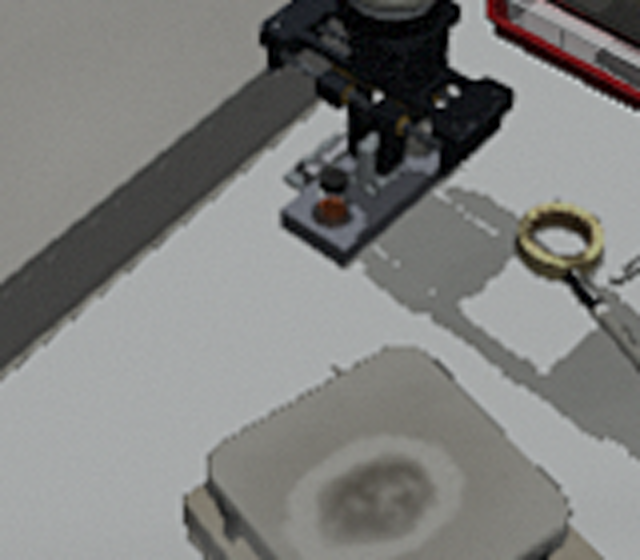

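View pics/t12z.png

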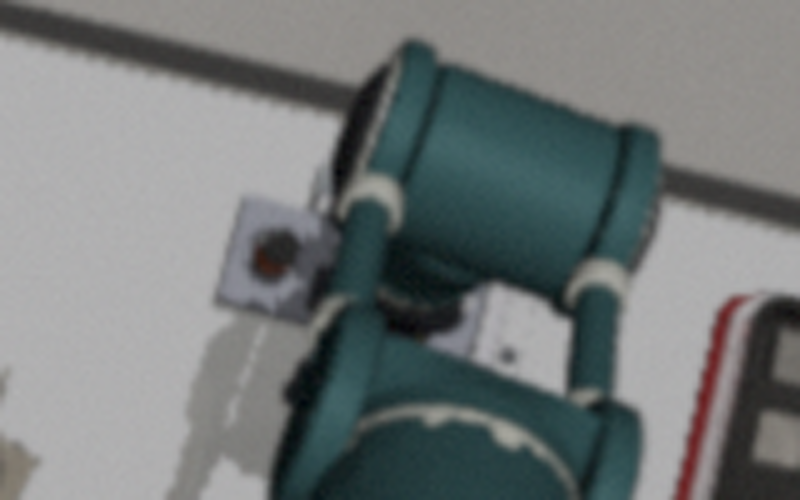

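All views show the carrier in the corner with both vials standing in it. The arm hides part of the top view, and in the wrist view the carrier's right edge at column 382 meets the fence edge. The downward load comes from lateral coupling, so I'll raise z to shed it and look closely at the fence seam.

Run:
```python
from h import *
from cell import manip
f0=np.array([-.02,-.26,-3.75]); m0=np.array([-.016,-.066,.002])
x,y,z=np.load("cmd.npy")
for (dx,dy,dz) in ((0,0,.0005),(0.0003,-.0003,.0005),(.0003,-.0003,.0003)):
    x+=dx;y+=dy;z+=dz
    manip.move_linear(W(x,y,z),rate=.015)
    f,m,p,t=favg(manip,8); d=f-f0; print(round(t,2),round(x,4),round(y,4),round(z,4),d.round(2),(m-m0).round(3),p.round(4))
    if d[0]<-10 or d[1]>10 or d[2]<4: break
np.save("cmd.npy",[x,y,z])
c=snap("wrist","w13")
cv2.imwrite("pics/w13z.png",cv2.resize(c["image"][90:265,250:440],None,fx=4,fy=3.4,interpolation=cv2.INTER_CUBIC))
```

```text
35.01 -0.0289 0.0736 0.0385 [-4.72  6.12  9.  ] [ 0.846  0.688 -0.134] [-0.0316  0.0748  0.0375]
35.39 -0.0286 0.0733 0.039 [-3.71  7.12  6.46] [ 1.003  0.55  -0.14 ] [-0.0315  0.0748  0.0376]
35.77 -0.0283 0.073 0.0393 [-4.04  8.27  5.49] [ 1.177  0.533 -0.113] [-0.0316  0.0747  0.0376]
```

View pics/w13z.png

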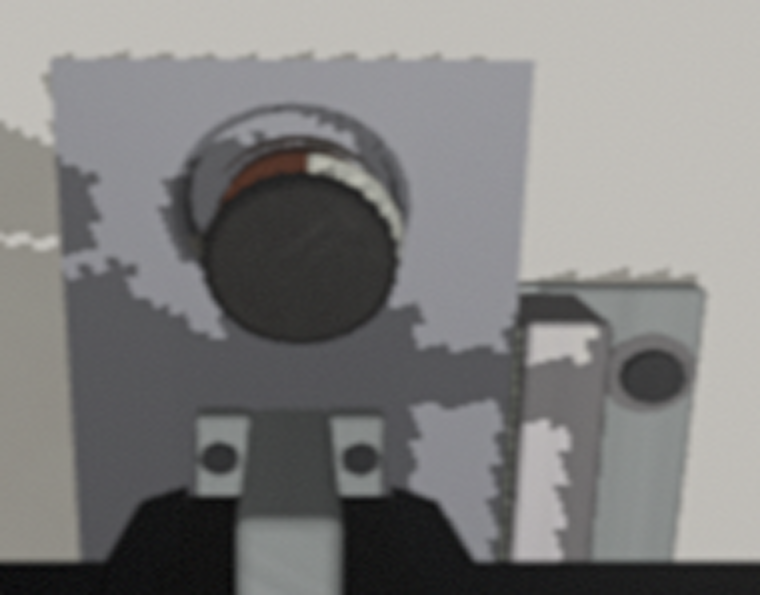

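The seam at crop (520,300–550) looks tight at this end. The TCP's y keeps creeping as the push grows, so I'll check that the carrier is still flat, using the depth on its top face and the tool tilt.

Run:
```python
from h import *
for n in ("w10","w11","w12","w13"):
    c=load(n+".npz"); P=cloud(c)
    Rt=R.from_rotvec(c["tcp_rot"]).as_matrix(); tilt=np.degrees(np.array([Rt[2,1],Rt[2,2]]))
    Q=P[107:250,262:385].reshape(-1,3); t=(Q-c["tool_pos"])@Rt
    zt=-t[:,2]  # carrier +y
    zz=Q[:,2]; m=(abs(zz-.02)<.006)&(abs(t[:,1])<.03)
    A=np.c_[zt[m]-.05,t[m,1],np.ones(m.sum())]; s=np.linalg.lstsq(A,zz[m],rcond=None)[0]
    r=abs(A@s-zz[m])<.0015; s=np.linalg.lstsq(A[r],zz[m][r],rcond=None)[0]
    print(n,"tilt",tilt.round(2),"slopes deg",np.degrees(s[:2]).round(2),"z@y=50",s[2].round(4),r.sum(), zt[m].max().round(4))
    b=P[105:180,400:470] if n!="w10" else P[90:105,330:380]
    print("  bench",np.nanmedian(P[60:95,280:400,2]).round(4))
```

```text
w10 tilt [ 0.03 -0.02] slopes deg [-0.17 -0.01] z@y=50 0.0199 9402 0.0747
  bench -0.0003
w11 tilt [-0. -0.] slopes deg [-0.14  0.01] z@y=50 0.0254 5566 0.0747
  bench -0.0003
w12 tilt [-0.32 -0.14] slopes deg [-0.12 -0.07] z@y=50 0.0199 9463 0.0747
  bench -0.0003
w13 tilt [-0.36 -0.17] slopes deg [-0.09 -0.24] z@y=50 0.0201 9454 0.0747
  bench -0.0003
```

The carrier rolled about 0.2° toward the far fence because the tool leans 0.36° under the push. I'll counter that tilt in the commanded orientation and keep a moderate down-load.

Run:
```python
from h import *
from cell import manip
f0=np.array([-.02,-.26,-3.75]); m0=np.array([-.016,-.066,.002])
x,y,z=np.load("cmd.npy")
wv=np.r_[-.0061*EY-.003*EX,0]
rot=(R.from_rotvec(wv)*R.from_rotvec(down(YAW))).as_rotvec()
for (dx,dy,dz) in ((0.0003,.0002,-.0004),(0.0004,0.0002,-.0002)):
    x+=dx;y+=dy;z+=dz
    manip.move_linear(W(x,y,z),rate=.015,rot=rot)
    f,m,p,t=favg(manip,8); d=f-f0; print(round(t,2),round(x,4),round(y,4),round(z,4),d.round(2),(m-m0).round(3),p.round(4))
np.save("cmd.npy",[x,y,z]); np.save("rot.npy",rot)
c=snap("wrist","w14"); snap("side","s14")
for n in ("w10","w14"):
    c=load(n+".npz"); P=cloud(c)
    Rt=R.from_rotvec(c["tcp_rot"]).as_matrix(); tilt=np.degrees(np.array([Rt[2,1],Rt[2,2]]))
    Q=P[107:250,262:385].reshape(-1,3); t=(Q-c["tool_pos"])@Rt
    zt=-t[:,2]; zz=Q[:,2]; m=(abs(zz-.02)<.006)&(abs(t[:,1])<.03)
    A=np.c_[zt[m]-.05,t[m,1],np.ones(m.sum())]; s=np.linalg.lstsq(A,zz[m],rcond=None)[0]
    r=abs(A@s-zz[m])<.0015; s=np.linalg.lstsq(A[r],zz[m][r],rcond=None)[0]
    print(n,"tilt",tilt.round(2),"slopes deg",np.degrees(s[:2]).round(2),"z@y=50",s[2].round(4),np.degrees(np.arctan2(Rt[1,1],Rt[0,1])).round(2))
```

```text
36.21 -0.028 0.0732 0.0389 [-5.63  7.23  8.35] [ 1.096  0.859 -0.103] [-0.0316  0.0748  0.0375]
36.59 -0.0276 0.0734 0.0387 [-8.04  6.49 11.85] [ 0.976  1.157 -0.154] [-0.0316  0.0747  0.0374]
w10 tilt [ 0.03 -0.02] slopes deg [-0.17 -0.01] z@y=50 0.0199 -26.99
w14 tilt [-0.12  0.04] slopes deg [-0.17 -0.04] z@y=50 0.0199 -16.65
```

The carrier is flat again: its top-face slopes match the baseline taken when it lay free. Mz/Fx puts the far-fence reaction about 19 mm right of centre, inside the contact span, which is consistent with flush contact. I'll add a little more push on the side fence, check that it holds steady, and take a final look.

Run:
```python
from h import *
from cell import manip
f0=np.array([-.02,-.26,-3.75]); m0=np.array([-.016,-.066,.002])
x,y,z=np.load("cmd.npy"); rot=np.load("rot.npy")
y-=.0006
manip.move_linear(W(x,y,z),rate=.01,rot=rot)
for i in range(3):
    f,m,p,t=favg(manip,8); d=f-f0; print(round(t,2),d.round(2),(m-m0).round(3),p.round(4)); manip.dwell(.4)
c=snap("wrist","w15"); P=cloud(c)
Rt=R.from_rotvec(c["tcp_rot"]).as_matrix()
Q=P[107:250,262:385].reshape(-1,3); t=(Q-c["tool_pos"])@Rt
zt=-t[:,2]; zz=Q[:,2]; m=(abs(zz-.02)<.006)&(abs(t[:,1])<.03)
A=np.c_[zt[m]-.05,t[m,1],np.ones(m.sum())]; s=np.linalg.lstsq(A,zz[m],rcond=None)[0]
r=abs(A@s-zz[m])<.0015; s=np.linalg.lstsq(A[r],zz[m][r],rcond=None)[0]
print("slopes",np.degrees(s[:2]).round(2),s[2].round(4))
V=P[125:200,290:360].reshape(-1,3); V=V[(V[:,2]>.045)&(V[:,2]<.075)]; print("black cap z",np.median(V[:,2]))
c=snap("side","s15"); cv2.imwrite("pics/s15z.png",cv2.resize(c["image"][110:330,230:430],None,fx=3,fy=2.7,interpolation=cv2.INTER_CUBIC))
```

```text
37.08 [-7.65  9.32 11.96] [ 1.37   1.152 -0.138] [-0.0316  0.0747  0.0375]
37.61 [-7.67  9.06 12.08] [ 1.39   1.156 -0.119] [-0.0316  0.0747  0.0375]
38.14 [-7.86  8.98 11.8 ] [ 1.357  1.137 -0.133] [-0.0316  0.0747  0.0375]
slopes [-0.16 -0.06] 0.0199
black cap z 0.05897872612877236
```

View pics/s15z.png

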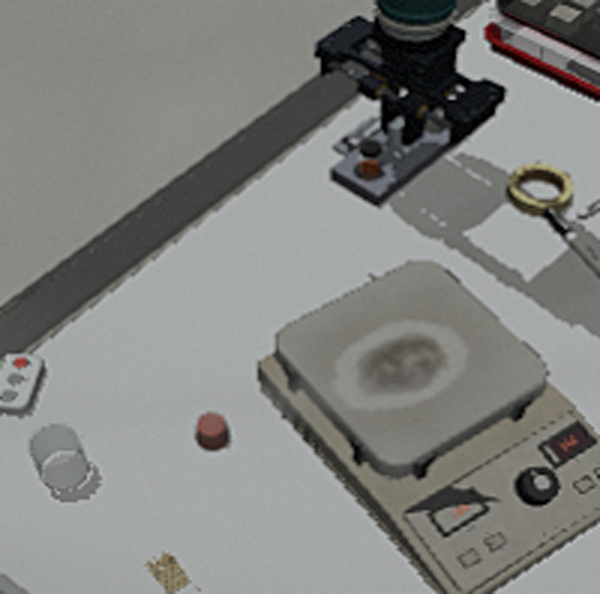

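View pics/w15.png

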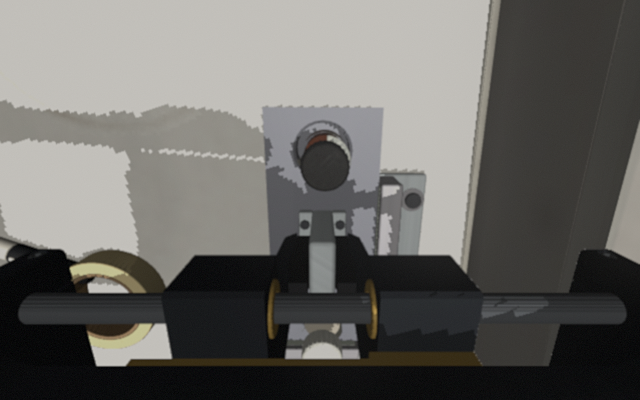

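The final views show the carrier in the corner with both vials standing in it. The black cap top is at z = 59 mm, which is exactly the seated height. The bung (crop 212,432) and the beaker (crop 60,458) stand where they were. Forces are steady, so I'll hand in.

Run:
```python
from cell import order,manip
order.close_job(); print(manip.state()["clock"])
```

```text
the job is handed in; nothing more can be done
the job is handed in; nothing more can be done
```

The job is handed in, after about 38 s of the 72 s allowed. Both vials stand in the carrier, and the fingers were still pressing it into the corner when I handed in.

**Vials:** The white-capped vial is in the right bore and the black-capped one in the left. Each met the bore floor at the expected height before I let go. The last depth reading put the black cap at 59.0 mm, exactly the seated height. The white cap looked upright and seated in the pictures, but I didn't measure its final height.

**Carrier:** I gripped it by the plate, moved it about 6 mm above the bench, set it down about 12–17 mm short of both fences and slid it in watching the forces.
- **Position:** it rests at (-31.6, +74.7) mm in the corner frame, against the nominal (-32, +75), and did not move over the last second of checks.
- **Push:** about 8 N toward the far fence and 9 N toward the side fence, with about 12 N downward.
- **Flatness:** within about 0.05° of how it lay at the start.
- **Squareness:** the tool's yaw was -16.65°, against -16.6° for the fences.

**What went wrong or stayed unseen:** Pushing at first tilted the carrier about 0.2° toward the far fence, which I corrected. The arm hid the side-fence end from the cameras, so contact there is judged from the forces. I judged the bung and beaker unmoved from the final side picture only.

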